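# Tip the upright carton down into its bay of the drawer tray and push it home

### The job

One bay of the wooden drawer tray holds a long carton that stands on end, so the tray will not go back into its drawer. Push the carton over so that it falls along its own bay, towards the empty end, and lies flat on its broad side below the rim; then push it along the bay until its leading end is up against the tray's end wall. Only push it, never lift it off the tray, and leave the canister in the other bay and the things around the tray where they stand.

Things in the scene. Friction and masses are not known exactly. Their poses are not given: they have to be found in the camera images.
- tray: Open dark red-brown wooden drawer tray, fixed to the worktop, 336 (own x) x 416 (own y) mm outside, 72 mm high; walls 11 mm and floor 6 mm thick. The inner faces of its end walls are at own y = +197 and -197 mm. Origin: centre of its underside, on the worktop (z = 0); z up.
- divider: Wooden divider fixed in the tray, 7 mm thick, top 62 mm above the worktop, along the tray's own y at its middle. Two bays: near (tray x = -80 mm) and far (+80 mm), each 153 x 394 mm, cork-lined. Carton in the near bay: stands towards the -y end, falls to tray +y; in the far bay: towards the +y end, falls to tray -y. The canister is in the other bay. Origin: its middle, on the tray floor.
- carton: Loose carton of bin liners, 85 x 58 x 235 mm, 0.15 to 0.3 kg, stood on a small end on the tray floor (top at z = 241 mm), its 85 mm broad sides across the bay within 0.08 rad. Own y: long axis, up at the start; x: 85 mm width; z: thickness, at the start about to the tray's -y. Origin: on a broad side (the other is at own z = 58 mm), 128 mm from the foot. Tilted about 14 degrees it falls by itself.
- carton_head (a point): Centre of the carton's small end that is up at the start: the end that leads when it falls.
- carton_foot (a point): Centre of the carton's small end on which it stands at the start; when it lies, the end to push on.
- carton_center (a point): Middle of the carton (29 mm above the tray floor when it lies flat, so 35 mm above the worktop).
- canister: Loose grey metal canister with a knobbed lid, 102 mm across, 150 mm tall, standing in the other bay, at the end opposite to the carton's. Origin: centre of its underside. Leave it.
- pepper_mill: Wooden pepper mill, 58 mm across, 170 mm tall, loose on the worktop to the robot's right of the tray. Origin: centre of its underside. Leave it.
- tuna_tin: Flat round food tin, 86 mm across, 40 mm tall, loose on the worktop to the right of the tray. Origin: centre of its underside. Leave it.
- egg_timer: Kitchen egg timer, 61 mm across, 44 mm tall, loose on the worktop to the left of the tray. Origin: centre of its underside. Leave it.
- spice_a: Spice jar with a round lid, 45 mm across, 106 mm tall, loose on the worktop to the left of the tray. Origin: centre of its underside. Leave it.
- salt_shaker: Small salt shaker with a rounded top, 44 mm across, 90 mm tall, loose on the worktop to the left of the tray. Origin: centre of its underside. Leave it.
Things that resemble listed ones, but are neither listed nor needed, are in the scene too. What is shaped like the carton but yellow is not meant. Leave any blue look-alike of the canister alone.

How it is judged:
By the outcome, as a careful person would: the job done as asked, in the order asked, and still so for the second after the job is handed in, with the robot touching nothing.
It also fails if it takes over 42 s, if anything falls off the work surface, if the arm or the gripper's body presses on something with over 40 N, if the wrist force passes 120 N, or if a joint passes its speed limit or range.

### The arm

A 7-joint arm with a two-finger parallel gripper is mounted at the origin on a cart in front of the work surface, level with it; the furniture and walls round the work are solid. World frame = base frame: x ahead of the robot, y to its left, z up, the work surface at z = 0. Lengths are in m, angles in rad, forces in N, time in s.
With the tool pointing down it reaches from about 0.425 to 0.95 m from the base axis. Payload 16.7 kg.
Tool frame: the origin (TCP) lies midway between the tips of the shut fingers; the grasp point (between the pads) lies 19 mm behind it; z points along the fingers, y is the direction in which the jaws open and shut (so a half turn about z gives the same grasp; the last joint's range is limited). The gripper opens to 94 mm and grips with 3 to 60 N. Pads are 16 mm wide; open, the fingers measure 119 mm over their backs; the gripper's body (75 mm by 177 mm) begins 78 mm behind the grasp point.
Start: joints at [-1.387, 0.426, 0.074, 1.606, -0.034, 1.111, -0.067], TCP at [0.221, 0.638, 0.205] pointing down, gripper open.
Joint ranges: [-2.85, 2.85], [-0.5, 2.14], [-1.23, 1.37], [0.21, 2.46], [-1.02, 4.16], [0.16, 2.05], [-2.73, 2.73]. Speed limits (rad/s): [1.89, 1.89, 2.39, 2.39, 3.01, 3.01, 3.01].

### API

Orientations are given as a unit quaternion [x, y, z, w].
In Python, from station import ctrl, hand, kin, optics, job_done gives the robot as it stands. The module is installed in compiled form; this text tells all that it offers. Calls block until the motion is done:
- ctrl.move_ptp(position, orientation): joint-space move of the TCP to a pose.
- ctrl.servo_line(position, v=0.15, rotation=None, max_force=None): straight line of the TCP; rotation=None keeps the orientation; v is the mean speed in m/s. With max_force (N) it stops when the force on the tool has changed by that much, and returns True; else False.
- ctrl.move_j(angles): joint-space move.
- hand.gripper_to(opening, strength=None): finger opening in m; strength is the grip in N (None keeps the last); returns when the fingers have stopped.
- ctrl.wait(seconds).
- kin.inverse_kinematics(position, orientation): joint angles nearest the present ones, or None.
- optics.capture(name): name is "side" or "top" or "wrist"; returns (picture, depth): 480x640x3 uint8, red, green, blue; 480x640 float32, m along the optical axis (not along the pixel's ray), 0 where there is no reading.
- optics.calibration(name): a dict with "fov_y" (degrees; the focal length in pixels is half the picture's height over the tangent of half this angle, whatever the lens; pixels are square), "cx", "cy" (the principal point, pixels), "cam_to_world" (4x4, takes a point from camera to world coordinates); the wrist camera has in their place "hand_eye" (4x4, takes a point from camera to tool coordinates, whose origin is the TCP and whose axes are the flange's). Camera axes: x right, y down, z forward; pixel columns grow to the right and rows downward; lengths in m; the calibration is good to about 2 mm. A picture is of the moment at which its call begins: read the wrist's pose just before it. calibration takes no time and is no camera call.
A pose or a line that the arm cannot do raises ctrl.Unreachable and nothing moves.
- job_done(): hands the job in, once; it reports no verdict.
Readings, each from a call of its own:
- ctrl.current_clock(): time.
- ctrl.current_joint_positions(): joint angles.
- ctrl.current_joint_velocities(): joint speeds.
- ctrl.current_joint_torque(): joint torques, N m.
- ctrl.current_eef_pos(): TCP position.
- ctrl.current_tcp_rot(): TCP orientation.
- ctrl.current_ft_force(): force on the tool from outside, world axes, zero at the start.
- ctrl.current_ft_torque(): the same for the moment, N m.
- ctrl.current_gripper_width(): finger opening in m.
Only numpy, scipy, OpenCV 4.12 (cv2) and the standard library are available. Lean on these libraries where they do the work, as an engineer would, in place of code of your own. Each camera call takes 0.05 s, during which the arm holds its last target.

## Working session

There is one attempt and no reset: what is moved stays moved. The work goes in short steps, each a Python script; the robot and the scene stay as the last script left them, time stands still between calls to the robot, and variables do not carry over. Pictures are saved under pics/ and viewed, and the job is handed in when it is done.

```bash
mkdir -p pics; cat > h.py <<'E'
import numpy as np, cv2
from station import ctrl, hand, kin, optics, job_done
def snap(name,tag):
    im,d=optics.capture(name); cv2.imwrite(f'pics/{tag}.png',im[:,:,::-1]); np.savez(f'{tag}.npz',im=im,d=d); return im,d
def world(name,d):
    c=optics.calibration(name); f=240/np.tan(np.radians(c['fov_y'])/2)
    v,u=np.mgrid[:480,:640]; p=np.stack([(u-c['cx'])/f*d,(v-c['cy'])/f*d,d,np.ones_like(d)],-1)
    return (p@np.array(c['cam_to_world']).T)[...,:3]
E
python3 - <<'E'
from h import *
for n in('top','side'):
    snap(n,n+'0'); print(n,optics.calibration(n))
print(ctrl.current_clock(),ctrl.current_eef_pos(),ctrl.current_tcp_rot(),ctrl.current_gripper_width())
E
```

```text
top {'fov_y': 54.71883979745591, 'cx': 323.08726755803474, 'cy': 246.31185527333056, 'cam_to_world': array([[-0.02857308, -0.99468582,  0.09891261,  0.47735963],
       [-0.99958144,  0.02798399, -0.00733828,  0.02147692],
       [ 0.00453132, -0.09908089, -0.99506907,  1.29617817],
       [ 0.        ,  0.        ,  0.        ,  1.        ]])}
side {'fov_y': 44.99553297942354, 'cx': 328.0121036620725, 'cy': 246.67671872682197, 'cam_to_world': array([[-0.98919373, -0.12301906,  0.07976257,  0.44094816],
       [-0.14619441,  0.78647714, -0.60006742,  0.96145618],
       [ 0.01108829, -0.60524377, -0.79596295,  1.41290948],
       [ 0.        ,  0.        ,  0.        ,  1.        ]])}
0.1 [0.22108187 0.63737413 0.20484748] [ 1.66148677e-01  9.86100552e-01 -5.63280769e-04 -4.08178394e-05] 0.09420189279942077
```

View pics/top0.png

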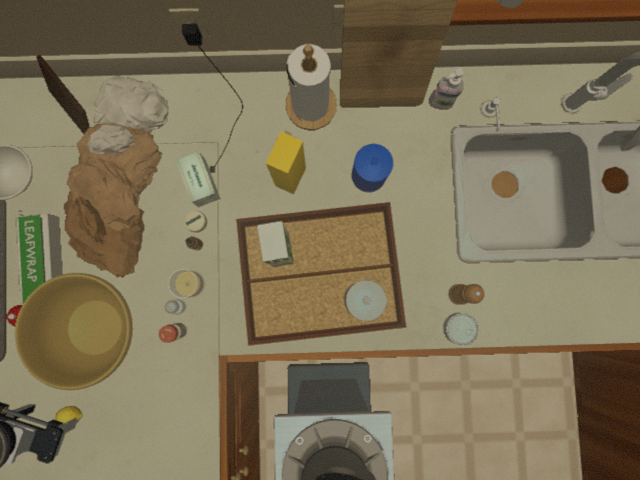

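View pics/side0.png

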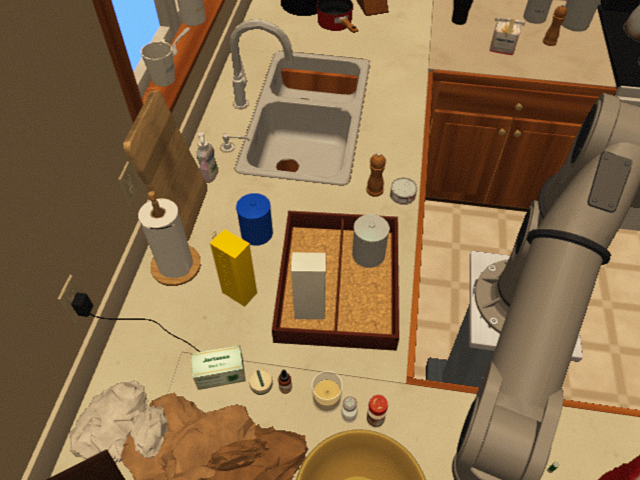

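The white carton at about (273,243) in the top view, (309,285) in the side view, stands in the tray's far bay at its left (+y) end. The yellow one at (287,162) stands outside the tray, so it is the decoy. The grey canister at (366,300) is in the near bay, and the blue one at (373,167) is a look-alike. Next I'll measure and check an enlarged crop.

```bash
python3 - <<'E'
from h import *
Z=np.load('top0.npz'); im,d=Z['im'],Z['d']; W=world('top',d)
cv2.imwrite('pics/crop0.png',cv2.resize(im[185:355,225:415,::-1],None,fx=4,fy=3.5)[:600,:800])
# carton top
def rect(m,t):
    P=W[m][:,:2]; r=cv2.minAreaRect((P*1000).astype(np.float32)); print(t,m.sum(),r,'z',np.median(W[m][:,2]),'box',cv2.boxPoints(r).round(0).tolist())
roi=np.zeros((480,640),bool); roi[200:350,230:410]=1
rect(roi&(abs(W[...,2]-.241)<.012),'carton')
m=roi&(abs(W[...,2]-.072)<.006)
n,l,s,c=cv2.connectedComponentsWithStats(m.astype(np.uint8)); k=1+np.argmax(s[1:,4]); rect(l==k,'tray rim')
rect(roi&(abs(W[...,2]-.14)<.025),'canister')
# side view
Z=np.load('side0.npz'); d=Z['d']; W=world('side',d)
roi=np.zeros((480,640),bool); roi[205:355,265:405]=1
rect(roi&(abs(W[...,2]-.241)<.008),'carton side')
m=roi&(abs(W[...,2]-.072)<.005)
n,l,s,c=cv2.connectedComponentsWithStats(m.astype(np.uint8)); k=1+np.argmax(s[1:,4]); rect(l==k,'tray rim')
E
```

```text
carton 952 ((597.7872924804688, 129.14633178710938), (86.31761169433594, 58.51396179199219), 8.297381401062012) z 0.2405463710690373 box [[551.0, 152.0], [559.0, 94.0], [645.0, 106.0], [636.0, 164.0]]
tray rim 2280 ((530.3477172851562, 22.020553588867188), (335.28369140625, 416.14532470703125), 4.793771743774414) z 0.0715012848668296 box [[346.0, 215.0], [381.0, -199.0], [715.0, -171.0], [680.0, 243.0]]
canister 1395 ((513.5571899414062, 0.1688079833984375), (317.6252136230469, 100.800537109375), 57.200401306152344) z 0.13948635631065054 box [[385.0, -106.0], [470.0, -161.0], [642.0, 106.0], [557.0, 161.0]]
carton side 704 ((600.1998291015625, 131.51211547851562), (83.41261291503906, 63.766685485839844), 8.57761001586914) z 0.24126271607738625 box [[554.0, 157.0], [564.0, 94.0], [646.0, 106.0], [637.0, 169.0]]
tray rim 1593 ((532.0326538085938, 24.477386474609375), (335.4784240722656, 421.1679992675781), 4.795570373535156) z 0.07201569185492684 box [[347.0, 220.0], [382.0, -199.0], [717.0, -171.0], [682.0, 248.0]]
```

View pics/crop0.png

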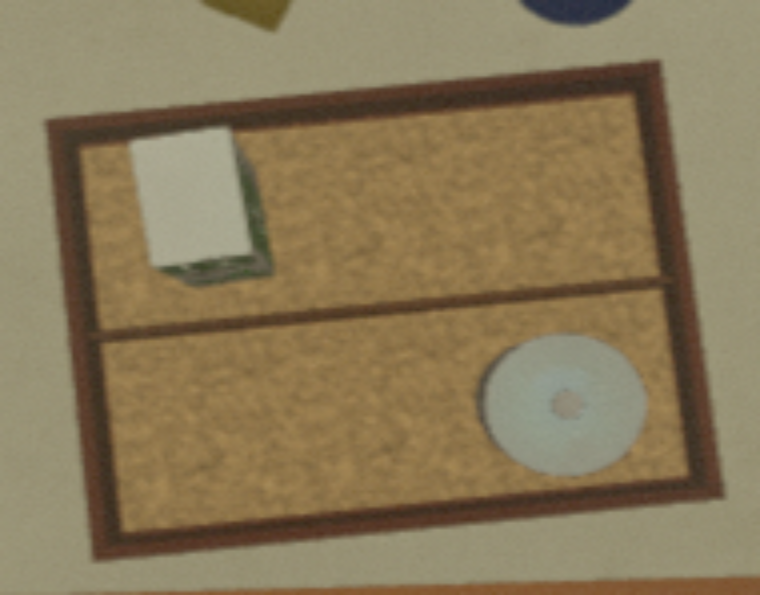

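The crop confirms it: the white-topped carton is in the far bay at the tray's +y end, so it falls to tray -y. Its size and height match: 86x58.5 mm, top at z = 0.2405 m. Tray centre is about (0.531, 0.0225) at 4.8° yaw, and the carton's yaw is 8.3° (0.06 rad off the bay). I'll push it over now.

```bash
cat >> h.py <<'E'
def down(deg):  # tool down, jaw axis at deg in world xy
    a=np.radians((deg+90)/2); return [np.cos(a),np.sin(a),0,0]
T0=np.array([.5312,.0228]); TY=np.radians(4.8)
ex=np.array([np.cos(TY),np.sin(TY)]); ey=np.array([-np.sin(TY),np.cos(TY)])
def tw(x,y): return T0+x*ex+y*ey
def wt(p): p=np.asarray(p)[...,:2]-T0; return np.stack([p@ex,p@ey],-1)
E
python3 - <<'E'
from h import *
c=np.array([.5985,.130]); a=np.radians(8.3); n=np.array([np.sin(a),-np.cos(a)])
W=world('top',np.load('top0.npz')['d']); m=(abs(W[...,0]-.62)<.13)&(abs(W[...,1]-.15)<.2); print('maxz near',W[m][:,2].max())
s=c-n*.07
best=None
for dg in(8.3,188.3):
    q=kin.inverse_kinematics([*s,.2],down(dg)); print(dg,wt(s),None if q is None else np.round(q,2))
    if q is not None and (best is None or abs(q[6])<best[0]): best=(abs(q[6]),dg)
dg=best[1]; print(dg)
hand.gripper_to(.045)
ctrl.move_ptp([*s,.33],down(dg))
ctrl.servo_line([*s,.20],v=.15)
print('F',ctrl.current_ft_force())
r=ctrl.servo_line([*(s+n*.11),.20],v=.1,max_force=25); print(r,ctrl.current_eef_pos(),ctrl.current_ft_force(),ctrl.current_clock())
ctrl.servo_line([*tw(.0755,.15),.25],v=.2)
snap('top','top1');snap('side','side1'); print(ctrl.current_clock())
E
```

```text
maxz near 0.2622010414280882
8.3 [0.07176084 0.17106195] [-0.88  0.39  0.59  1.76 -0.24  1.06 -0.06]
188.3 [0.07176084 0.17106195] [ 0.32  0.53 -1.03  1.69  0.49  1.2   2.45]
8.3
F [ 0.29707468 -0.64585392  0.51511258]
False [0.60421039 0.09121042 0.19991369] [-0.22861752  1.03856117  1.19505763] 5.3583
6.1167
```

View pics/side1.png

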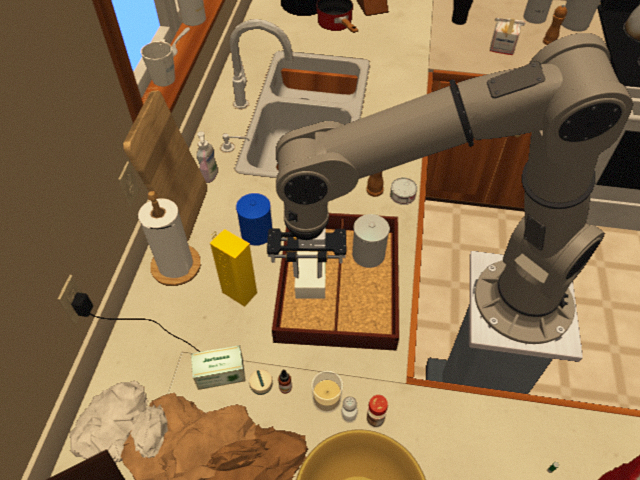

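View pics/top1.png

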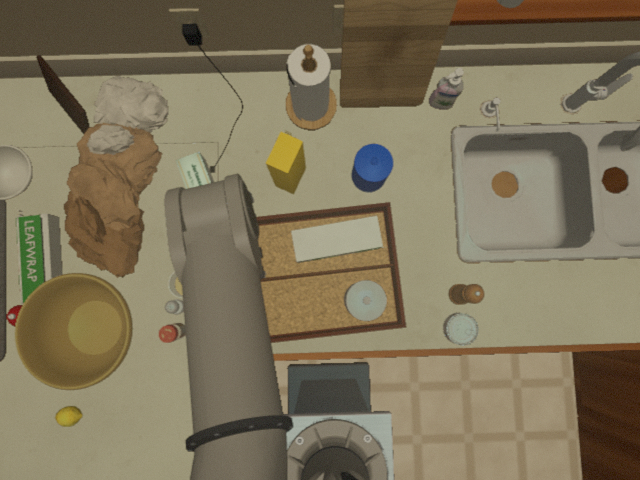

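The carton now lies flat along the far bay: top view from (292,241) at the foot to (382,236) at the head, close to the end wall. I'll measure it before pushing.

```bash
cat >> h.py <<'E'
def carton(tag):
    Z=np.load(tag+'.npz'); W=world('top',Z['d']); t=wt(W)
    m=(abs(W[...,2]-.064)<.012)&(t[...,0]>.012)&(t[...,0]<.148)&(abs(t[...,1])<.190)
    k,l,s,_=cv2.connectedComponentsWithStats(m.astype(np.uint8)); m=l==1+np.argmax(s[1:,4])
    r=cv2.minAreaRect((t[m]*1000).astype(np.float32)); print('carton in tray mm',r,'z',np.percentile(W[m][:,2],[5,50,95]).round(4)); print(cv2.boxPoints(r).round(1).tolist())
E
python3 - <<'E'
from h import *
carton('top1')
E
```

```text
carton in tray mm ((84.82793426513672, -55.55979919433594), (86.27131652832031, 235.2705535888672), 3.70493221282959) z [0.0593 0.0634 0.0674]
[[34.20000076293945, 59.0], [49.400001525878906, -175.6999969482422], [135.5, -170.1999969482422], [120.30000305175781, 64.5999984741211]]
```

It's flat: 86x235 mm, top at z = 0.063 m, foot at tray (77, 62) mm, and about 24 mm short of the wall. I'll push on the foot end.

```bash
python3 - <<'E'
from h import *
q=down(4.8)
ctrl.servo_line([*tw(.079,.115),.20],v=.2,rotation=q)
ctrl.servo_line([*tw(.079,.115),.030],v=.12,max_force=15)
print(ctrl.current_eef_pos(),ctrl.current_ft_force())
r=ctrl.servo_line([*tw(.079,.025),.030],v=.05,max_force=10)
p=ctrl.current_eef_pos(); print(r,wt(p),p[2],ctrl.current_ft_force(),ctrl.current_clock())
ctrl.servo_line([*tw(.079,.10),.030],v=.15)
ctrl.servo_line([*tw(.079,.12),.25],v=.25)
snap('top','top2');snap('side','side2'); carton('top2'); print(ctrl.current_clock())
E
```

```text
[0.60071857 0.14412716 0.03065183] [-0.11517321 -0.51199675 -0.53818885]
True [0.07942759 0.04833362] 0.03003347259347878 [0.66639946 3.03964769 1.53378105] 9.3833
carton in tray mm ((80.31796264648438, -75.9171142578125), (86.01750946044922, 227.77114868164062), 0.878349244594574) z [0.0592 0.0634 0.0674]
[[35.599998474121094, 37.29999923706055], [39.099998474121094, -190.39999389648438], [125.0999984741211, -189.10000610351562], [121.5999984741211, 38.599998474121094]]
11.0083
```

View pics/top2.png

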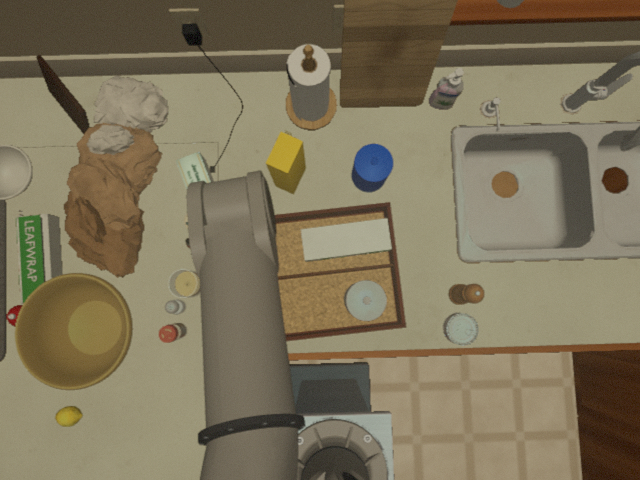

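Foot is at ty ≈ 38 mm, so the head is at about -197 mm, which is the wall (the mask clips at -190). I'll push once more, slowly, to confirm the seating, since 0.9° of yaw remains.

```bash
python3 - <<'E'
from h import *
ctrl.servo_line([*tw(.080,.10),.030],v=.2)
ctrl.servo_line([*tw(.080,.057),.030],v=.1,max_force=10)
r=ctrl.servo_line([*tw(.080,.035),.030],v=.015,max_force=14)
p=ctrl.current_eef_pos(); print(r,wt(p),p[2],ctrl.current_ft_force(),ctrl.current_clock())
ctrl.servo_line([*tw(.080,.08),.030],v=.1)
ctrl.servo_line([*tw(.080,.13),.30],v=.25)
ctrl.move_ptp([.3,.55,.33],ctrl.current_tcp_rot()) 
ctrl.wait(.5)
im,d=snap('top','top3');snap('side','side3'); carton('top3'); print(ctrl.current_clock())
a=np.load('top0.npz'); df=abs(a['d']-d); 
W=world('top',a['d']);V=world('top',d)
for n,(u,v) in dict(canister=(366,300),mill=(473,293),tuna=(461,329),shaker=(174,307),spice=(168,333),timer=(185,284),yellow=(287,150),blue=(373,160)).items(): print(n,(abs(im[v-14:v+15,u-14:u+15].astype(int)-a['im'][v-14:v+15,u-14:u+15])).mean().round(2),np.median(df[v-14:v+15,u-14:u+15]).round(4))
cv2.imwrite('pics/crop3.png',cv2.resize(im[195:350,225:415,::-1],None,fx=4,fy=3.8)[:600])
E
```

```text
True [0.0805731  0.04811419] 0.02997327218138274 [0.52157897 2.47982114 0.88591284] 13.675
carton in tray mm ((81.19207000732422, -76.44384002685547), (86.70159149169922, 228.03585815429688), 0.7030102610588074) z [0.0592 0.0634 0.0674]
[[36.400001525878906, 37.0], [39.20000076293945, -191.0], [125.9000015258789, -189.89999389648438], [123.0999984741211, 38.099998474121094]]
17.7833
canister 1.79 0.0021
mill 3.04 0.0025
tuna 2.0 0.0023
shaker 2.13 0.0024
spice 2.19 0.0024
timer 2.16 0.0024
yellow 2.26 0.0021
blue 2.72 0.0022
```

View pics/crop3.png

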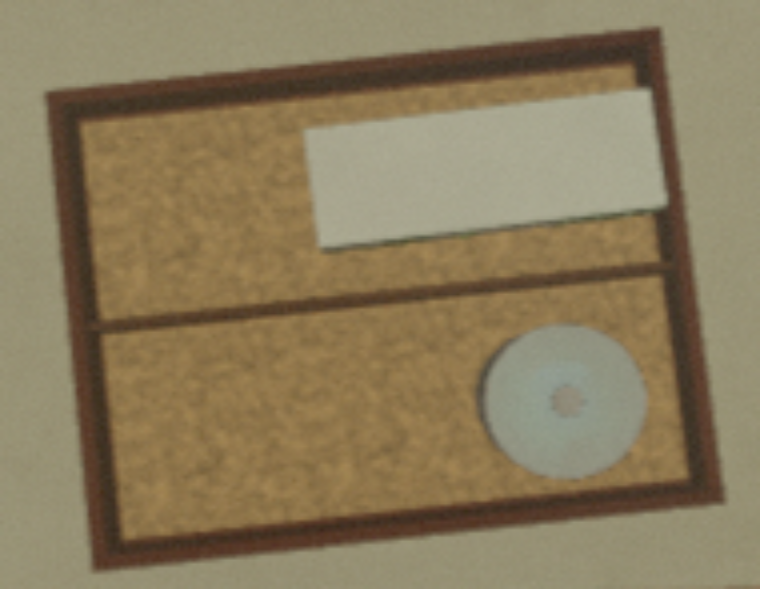

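View pics/side3.png

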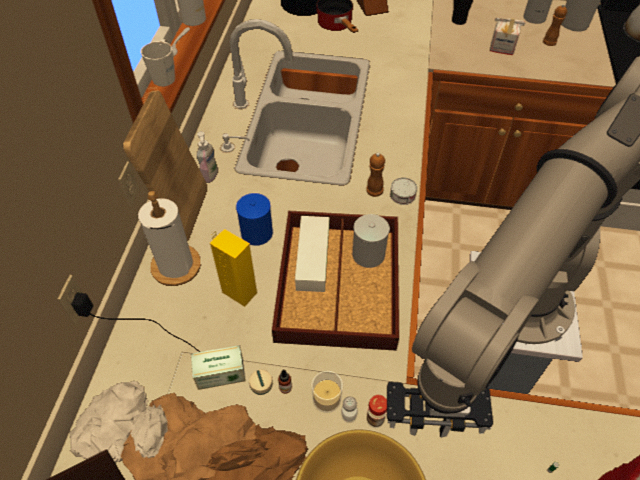

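The carton lies flat and flush against the end wall at (658,148) in the crop. The canister and the other items haven't moved, and the arm is clear.

```bash
python3 -c "
from h import *
print(job_done(),ctrl.current_clock())"
```

```text
the job is handed in; nothing more can be done
the job is handed in; nothing more can be done
```

The carton is down flat in its bay with its leading end against the tray's end wall, and I handed the job in at about 18 s of robot time.

- **Pushing it over:** I pushed the white carton near its top so it fell along the far bay towards the empty (tray -y) end. It landed on its broad side, with its top measured at z ≈ 0.063 m against the 0.072 m rim.
- **Pushing it to the wall:** I pushed on its foot end until the force stop tripped at 10 N. A second, slower push tripped at 14 N with the tool within 0.3 mm of the same spot, so the carton was already up against the wall.
- **Final position:** the foot end is at tray y ≈ +38 mm. With the 235 mm length, that puts the head at about -197 mm, which is the wall's inner face. About 0.7° of yaw remains.
- **One limit in the measurement:** my depth mask cut off at -190 mm to exclude the wall, so it read the carton as 228 mm long. The wall contact therefore rests on the foot position, the force stops and the picture.
- **Other things:** the canister, the items around the tray and the look-alikes show no change in the pictures. The arm was clear of everything at hand-in.

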